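# Feel for the shaft's flat and hold the collar on it

### The job

Pull the snug black cap off the gearmotor's shaft and leave it in the grey parts tray. Feel for the flat on the shaft, turn the shaft until that flat faces the pointer on the gearbox, then pinch the loose collar across its set screw, raise it clear of the boss onto the flat with the screw facing the pointer, and press the screw fully home on the flat. Finish while still holding the collar like that: up, pinched, screw in; do not let go, and leave the reel, the bottle and the screwdriver alone.

Things in the scene. Friction and masses are not known exactly. Their poses are not given: they have to be found in the camera images.
- motor: Gearmotor standing upright, bolted to the bench: base plate 110 x 100 mm, grey gearbox 74 x 74 mm with its top at 70 mm height, on that a round boss 26 mm across with its top at 100 mm. Origin: on the shaft axis at bench height; z up; the pointer lies on its -x side. The steel shaft, 20 mm in diameter, stands up from the boss and turns about the vertical axis.
- pointer (a point): The pointer: a small aluminium arrowhead on the gearbox top, 20 to 36 mm from the shaft axis, 7 mm high; this point is its middle, 28 mm from the axis towards the motor's -x.
- flat_mid (a point): Point on the shaft axis at mid-height of the flat, 138 mm above the bench; fixed. The shaft is round (20 mm) from 100 to 120 mm height; from 120 to 156 mm it has one flat, 16 mm wide, 6 mm from the axis: 16 mm across flat and back, 20 mm elsewhere. The shaft's angle is not reported: at the start the flat faces 0.9 to 1.6 rad anticlockwise (from above) of the pointer.
- shaft_top (a point): Top of the shaft's 15 mm ball end, on the axis, 172.5 mm above the bench; fixed. A 10 mm neck joins the ball to the flat part's end at 156 mm. The shaft stays where it is left: geared, it takes about 0.2 N m to turn, so a light pinch (up to 10 N) leaves it where it is and a firm one (40 N) turns it.
- cap: Black plastic cap over the shaft's end: cylinder 32 mm across, 40 mm high, bore open below, 30 g. Origin: centre of its underside, 138 mm above the bench at the start; z up. Two sprung beads inside snap under the ball end: about 8 N straight up pulls it off, and it is clear after 35 mm of lift.
- collar: Dark steel shaft collar, loose round the shaft, resting on the boss: ring 36 mm outside, 21.6 mm bore, 16 mm high, 0.1 kg. Origin: centre of its underside, 100 mm above the bench at the start; z along the bore, up. Its set screw sticks out on its -x side at mid-height. Slides easily on the oiled shaft; falls back to the boss if let go. At the start the screw faces the pointer within 0.35 rad.
- screw_head (a point): Centre of the outer face of the set screw's 12 mm round head, 32 mm from the collar's axis with the screw out, 8 mm above the collar's underside.
- collar_back (a point): Point on the collar's outside straight across from the screw, 18 mm from its axis, 8 mm above its underside. A pinch over head and back has its middle 5 to 7 mm from the axis, towards the screw.
- set_screw (a joint): How far the collar's sprung set screw is pressed in, m: 0 out, 0.0075 at its stop. A weak spring (about 1 N) pushes it out. When pinched over head and back of the collar it stops at about 0.001 to 0.003 on the round shaft (46 to 48 mm over head and back) and at 0.005 to 0.006 on the flat (about 43 mm).
- tray: Grey plastic parts tray, open above, fixed to the bench: 130 (x) x 120 (y) mm, walls 28 mm high and 4 mm thick, floor 4 mm. Origin: centre of its underside.
- reel: Bystander: solder reel, 60 mm across, 34 mm high. Origin: centre of its underside.
- bottle: Bystander: white bottle, 48 mm across, 95 mm high. Origin: centre of its underside.
- screwdriver: Bystander: screwdriver lying flat, 130 mm long. Origin: under its middle.
Not all that is in view belongs to the job. There is more than one size of the collar; the job needs the middle-sized.

How it is judged:
On the way, in this order (a step that is already met when the one before it is completed fails the run):
1. the cap lies in the tray, let go (x of cap in the frame of tray between -0.055 and 0.055 m and y of cap in the frame of tray between -0.05 and 0.05 m and z of cap in the frame of tray below 0.045 m and linear speed of cap below 0.03 m/s and contact force between the fingers and cap below 0.1 N), for 0.2 s.
2. the collar is raised onto the flat with its screw pressed home on it (value of joint set_screw above 0.0042 m and horizontal distance between collar and motor below 0.0035 m and angle between collar's own z axis and vertical below 0.15 rad and z of collar in the frame of motor between 0.113 and 0.142 m), for 0.2 s.
At the end, for the whole second after the job is handed in: The cap rests in the tray. The fingers hold the collar (over 3 N) on the shaft, level, 13 to 42 mm up from the boss, its screw pressed in at least 4.2 mm (possible only on the flat) and facing the pointer within 0.25 rad (14 degrees), at rest; the program has finished while holding (all of step 1 and all of step 2 and angle between the x axis of collar and the x axis of motor, either way round below 0.25 rad and x of screw_head in the frame of motor below -0.01 m and contact force between the fingers and collar above 3 N and linear speed of collar below 0.02 m/s); the arm keeps its last pose, push and grip.
It fails at once if the reel is disturbed (moved over 30 mm) (distance of reel from where it was at the start of the episode above 0.03 m).
It fails at once if the bottle is disturbed (moved over 30 mm) (distance of bottle from where it was at the start of the episode above 0.03 m).
It fails at once if the screwdriver is disturbed (moved over 30 mm) (distance of screwdriver from where it was at the start of the episode above 0.03 m).
It also fails if it takes over 72 s, if anything falls off the work surface, if the arm or the gripper's body presses on something with over 40 N, if the wrist force passes 120 N, or if a joint passes its speed limit or range.

### The arm

A 6-joint arm with a two-finger parallel gripper is mounted at the origin on the work surface. World frame = base frame: x ahead of the robot, y to its left, z up, the work surface at z = 0. Lengths are in m, angles in rad, forces in N, time in s.
With the tool pointing down it reaches from about 0.35 to 0.975 m from the base axis. Payload 4.9 kg.
Tool frame: the origin (TCP) lies on the front face of the gripper's body, between the roots of the fingers; the fingertips stand ctrl.tip_extent ahead of it and the grasp point (between the pads) lies 54 mm ahead of it (ctrl.tip_extent is the distance from the TCP to the fingertips, in m); z points along the fingers, y is the line along which they close (so a half turn about z gives the same grasp; the last joint's range is limited). The gripper opens to 85 mm and grips with 20 to 120 N. Pads are 22 mm wide; open, the fingers measure 114 mm over their backs; the gripper's body (76 mm by 85 mm) begins 54 mm behind the grasp point. The pads swing forward as they close: fully open they stand 13 mm farther back than shut.
Start: joints at [1.099, 0.053, 1.613, -0, 1.476, -0.119], TCP at [0.216, 0.586, 0.304] pointing down, gripper open.
Joint ranges: [-3.01, 3.01], [-1.01, 2.22], [0.06, 2.58], [-1.02, 4.17], [0.09, 2.62], [-3.14, 3.14]. Speed limits (rad/s): [2.57, 2.57, 3.14, 3.14, 3.14, 3.14].

### API

Orientations are given as a rotation vector (axis times angle).
In Python, from station import ctrl gives the robot as it stands.
- The arm moves only by the tool apply_moves, never from a script. Its argument "rows" is one flat list of numbers, 6 for each row, row after row: the shift along the tool's x, y, z normalised to -1 to 1, where 1 is 0.6 m, then the turn, a rotation vector about the tool's x, y, z normalised to -1 to 1, where 1 is 90 degrees. A call has 1 to 20 rows; each row is the pose to reach, as a shift and turn from the pose commanded when the call began, along the tool's axes at that moment; what a row does not reach only later rows make up. A row lasts 1/10 s, in which the tool goes at most 50 mm and 8.59 degrees, less where a joint would pass 70% of its speed; a pose out of reach is approached as far as the arm can. A call with a number of a shift or a turn outside -1 to 1 is refused whole. A call with a gripper value outside its range is refused whole. "grip" is the opening, from 0 (shut) to 1 (fully open), set as the call begins (left out, the last holds). The fingers move at their own pace and stop on an object; "grip_force" is the grip in N (left out, the last holds). Time passes only in rows, so rows that repeat a pose let the fingers close. It gives the time, the measured TCP pose, the force, the opening and the grip force at its end, in the units of the state.
- ctrl.get_obs(): the state, without advancing time (a new reading comes with each control period).
- ctrl.get_image(name): name is "scene" or "top"; returns (picture, depth): 480x640x3 uint8, blue, green, red; 480x640 float32, m along the optical axis (not along the pixel's ray), 0 where there is no reading.
- ctrl.camera_model(name): a dict with "mtx" (3x3 intrinsics, pixels), "R" (3x3) and "t" (3): a world point X has camera coordinates R X + t. Camera axes: x right, y down, z forward; pixel columns grow to the right and rows downward; lengths in m; the calibration is good to about 2 mm. A picture is of the moment at which its call begins. camera_model takes no time and is no camera call.
- ctrl.finish_job(): hands the job in; it is judged then, once.
The state is a dict: "t": time; "q": joint angles; "dq": joint speeds; "effort": joint torques, N m; "tool_pos": TCP position; "tool_rot": TCP orientation; "contact_force": force on the tool from outside, world axes, zero at the start; "wrist_torque": the same for the moment, N m; "opening": finger opening in m; "grip_force": force on a finger pad.
Only numpy, scipy, OpenCV 4.12 (cv2) and the standard library are available. Lean on these libraries where they do the work, as an engineer would, in place of code of your own. Each camera call takes 0.05 s, during which the arm holds its last target. There are 200 camera calls.

## Working session

There is one attempt and no reset: what is moved stays moved. The work goes in short steps, Python scripts to look and compute and a tool call to move; the robot and the scene stay as the last step left them, time stands still between calls to the robot, and variables do not carry over. Pictures are saved under pics/ and viewed, at most 10 in all, crops included, and the job is handed in when it is done.

Besides the shell and the picture viewer there is one more tool, called after "Request:" as name(argument=value, ...) on one line, values as JSON. apply_moves: Moves the arm, as the interface text tells. Its arguments: {"type":"object","properties":{"rows":{"type":"array","items":{"type":"number"}},"grip":{"type":"number"},"grip_force":{"type":"number"}},"required":["rows"]}

```bash
ls; mkdir -p pics; python3 - <<'E'
from station import ctrl
import cv2,numpy as np
for n in("scene","top"):
    p,d=ctrl.get_image(n); cv2.imwrite(f"pics/{n}0.png",p); np.save(f"{n}0.npy",d)
    m=ctrl.camera_model(n); print(n,m)
print(ctrl.get_obs(),ctrl.tip_extent)
E
```

```text
pics
scene {'mtx': array([[597.04875782,   0.        , 327.81136622],
       [  0.        , 597.04875782, 240.41306118],
       [  0.        ,   0.        ,   1.        ]]), 'R': array([[-0.27597697,  0.96113048, -0.00805665],
       [ 0.60522708,  0.16725969, -0.77828297],
       [-0.74668393, -0.21966428, -0.62786201]]), 't': array([ 0.14571403, -0.24688709,  1.39442418])}
top {'mtx': array([[581.12156215,   0.        , 319.56216958],
       [  0.        , 581.12156215, 236.75607132],
       [  0.        ,   0.        ,   1.        ]]), 'R': array([[-0.00520123, -0.9999612 , -0.00710999],
       [-0.9874026 ,  0.00626007, -0.15810414],
       [ 0.15814252,  0.00619808, -0.98739684]]), 't': array([0.01021773, 0.57532224, 1.09767458])}
{'t': 0.1, 'q': array([ 1.09898449e+00,  5.33106983e-02,  1.61416549e+00, -1.97314466e-06,
        1.47601795e+00, -1.19002254e-01]), 'dq': array([-0.00165755, -0.00056406, -0.00228739, -0.00131484,  0.00179845,
       -0.00089711]), 'effort': array([ 2.53773800e-05, -3.94904423e+01, -3.71362209e+01, -1.00563432e-04,
        3.94652569e-03, -2.37585687e-05]), 'tool_pos': array([0.21576187, 0.58611251, 0.30276827]), 'tool_rot': array([-5.51224850e-01, -3.09229385e+00,  2.85787020e-03]), 'contact_force': array([ 0.79410429, -0.0520752 , -0.02094414]), 'wrist_torque': array([ 0.04729447,  0.01153486, -0.03383258]), 'grip_force': 0.0, 'opening': 0.08536207071453457} 0.0726
```

View pics/scene0.png

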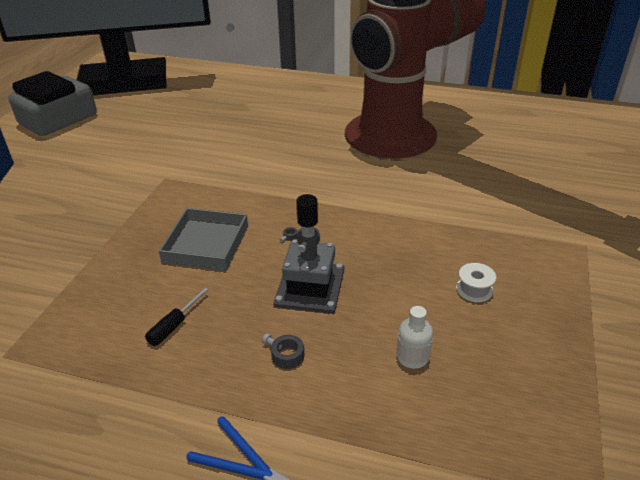

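View pics/top0.png

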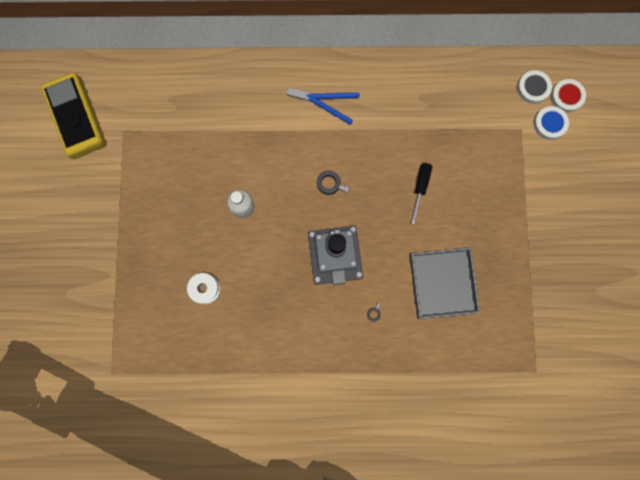

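```bash
python3 - <<'E'
import cv2,numpy as np
a=cv2.imread("pics/scene0.png")[180:325,250:370]; b=cv2.imread("pics/top0.png")[215:335,295:395]
a=cv2.resize(a,(480,580),interpolation=cv2.INTER_CUBIC)
b=cv2.resize(b,(320,384),interpolation=cv2.INTER_CUBIC)
c=np.zeros((580,800,3),np.uint8); c[:,:480]=a; c[:384,480:]=b
cv2.imwrite("pics/crop1.png",c)
E
```

```text
(no output)
```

View pics/crop1.png

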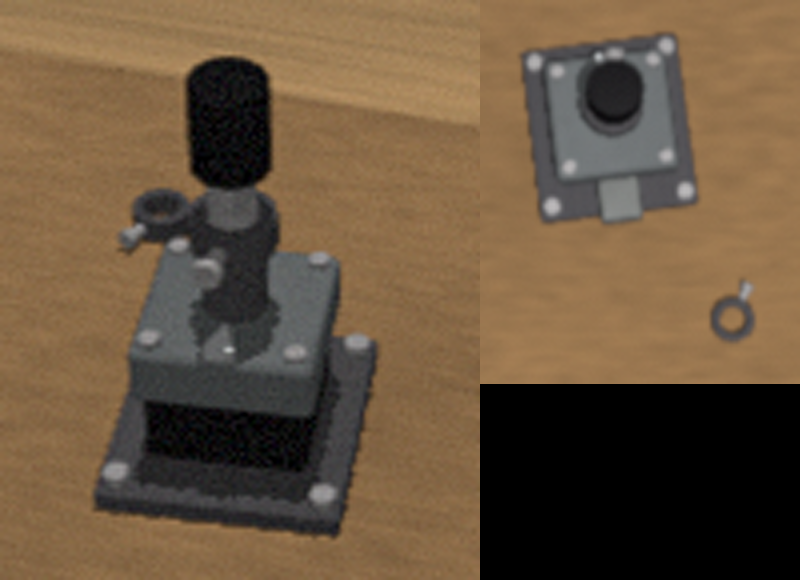

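```bash
cat >h.py <<'E'
from station import ctrl
import cv2,numpy as np
from scipy.spatial.transform import Rotation as Ro
def ray(n,u,v,z):
    m=ctrl.camera_model(n); o=-m["R"].T@m["t"]; d=m["R"].T@np.linalg.solve(m["mtx"],[u,v,1.]); return o+d*(z-o[2])/d[2]
def cloud(n,d):
    m=ctrl.camera_model(n); v,u=np.mgrid[:480,:640]
    c=(np.linalg.inv(m["mtx"])@np.stack([u.ravel(),v.ravel(),np.ones(u.size)]))*d.ravel()
    return (m["R"].T@(c-m["t"][:,None])).T.reshape(480,640,3)
E
python3 - <<'E'
from h import *
S=cloud("scene",np.load("scene0.npy"));T=cloud("top",np.load("top0.npy"))
p=[ray("top",u,v,.012) for u,v in((312.2,234.4),(353.4,229.1),(359.1,274.4),(317.5,279.7))]
print(np.round(p,4),np.mean(p,0)); 
e=[p[0]-p[3],p[1]-p[2]]; print([np.arctan2(k[1],k[0]) for k in e], [np.arctan2(k[1],k[0])-np.pi/2 for k in (p[0]-p[1],p[3]-p[2])])
for n,P in(("scene",S),("top",T)):
    c=P.reshape(-1,3); k=(abs(c[:,2]-.178)<.006)&(np.hypot(*(c[:,:2]-np.mean(p,0)[:2]).T)<.06); c=c[k]; print(n,k.sum(),c.mean(0),(c.min(0)+c.max(0))/2,c[:,2].max())
print("screw",S[245:251,299:306].reshape(-1,3)[::5].round(4)); print("ptr",ray("scene",307,266,.074))
print("screw ray",ray("scene",301.8,247.5,.108))
t=[ray("top",u,v,.028) for u,v in((410,252),(470,248),(478,313),(417,318))]; print(np.round(t,3),np.mean(t,0))
for nm,u,v in(("bottle",240,200),("reel",203,288),("tip",414,222),("handle",425,168)): print(nm,T[v,u].round(3))
E
```

```text
[[ 0.5857  0.022   0.012 ]
 [ 0.5961 -0.0617  0.012 ]
 [ 0.5039 -0.0718  0.012 ]
 [ 0.4937  0.0117  0.012 ]] [ 0.54484116 -0.02492698  0.012     ]
[np.float64(0.11171476318915358), np.float64(0.10901441870513454)] [np.float64(0.12330147482356679), np.float64(0.12103838305216463)]
scene 264 [ 0.54822416 -0.02567726  0.17748973] [ 0.54546491 -0.02630195  0.17636049] 0.18052704079140353
top 258 [ 0.5452006  -0.02373172  0.17788547] [ 0.54526123 -0.02336649  0.17760088] 0.1830395811933553
screw [[ 0.5724 -0.0317  0.1122]
 [ 0.5674 -0.0254  0.1096]
 [ 0.5748 -0.0261  0.1134]
 [ 0.5765 -0.0287  0.1122]
 [ 0.5627 -0.0256  0.1018]
 [ 0.5757 -0.0243  0.1106]
 [ 0.5753 -0.0277  0.1075]
 [ 0.5768 -0.0305  0.1061]
 [ 0.5769 -0.0224  0.108 ]]
ptr [ 0.57393459 -0.01968927  0.074     ]
screw ray [ 0.57215139 -0.02745703  0.108     ]
[[ 0.546 -0.173  0.028]
 [ 0.554 -0.292  0.028]
 [ 0.425 -0.302  0.028]
 [ 0.416 -0.182  0.028]] [ 0.48545501 -0.23722468  0.028     ]
bottle [0.64  0.158 0.094]
reel [0.479 0.243 0.   ]
tip [ 0.609 -0.185  0.015]
handle [ 0.719 -0.209  0.026]
```

```bash
cat >>h.py <<'E'
def toolR(az,tilt=0,side=1):
    y=np.array([np.cos(az),np.sin(az),0]); s=side*np.array([-np.sin(az),np.cos(az),0])
    z=np.array([0,0,-np.cos(tilt)])+np.sin(tilt)*s; return np.stack([np.cross(y,z),y,z],1)
def plan(pos,az,tilt=0,side=1,ref=None):
    "pos = TCP target; returns the normalised row; ref=(pos,R) commanded pose"
    o=ctrl.get_obs(); p0,R0=ref if ref else (o["tool_pos"],Ro.from_rotvec(o["tool_rot"]).as_matrix())
    r=Ro.from_matrix(R0.T@toolR(az,tilt,side)).as_rotvec()
    return np.round(np.r_[R0.T@(np.array(pos)-p0)/.6,r/(np.pi/2)],4)
def st():
    o=ctrl.get_obs(); R=Ro.from_rotvec(o["tool_rot"]).as_matrix()
    print("t",round(o["t"],2),"p",o["tool_pos"].round(4),"az",np.arctan2(R[1,1],R[0,1]).round(3),"z",R[:,2].round(3),"F",o["contact_force"].round(1),"op",round(o["opening"],4),"gf",round(o["grip_force"],1),"q",o["q"].round(2))
E
python3 - <<'E'
from h import *
st(); print(plan([.545,-.0245,.304],.12))
E
```

```text
t 0.1 p [0.2158 0.5861 0.3028] az 1.218 z [-0.001 -0.002 -1.   ] F [ 0.8 -0.1 -0. ] op 0.0854 gf 0.0 q [ 1.1   0.05  1.61 -0.    1.48 -0.12]
[-8.666e-01 -7.654e-01 -8.000e-04 -1.200e-03  5.000e-04  6.990e-01]
```

Request:
apply_moves(rows=[-0.867,-0.765,-0.001,0,0,0.7,-0.867,-0.765,-0.001,0,0,0.7,-0.867,-0.765,-0.001,0,0,0.7,-0.867,-0.765,-0.001,0,0,0.7,-0.867,-0.765,-0.001,0,0,0.7,-0.867,-0.765,-0.001,0,0,0.7,-0.867,-0.765,-0.001,0,0,0.7,-0.867,-0.765,-0.001,0,0,0.7,-0.867,-0.765,-0.001,0,0,0.7,-0.867,-0.765,-0.001,0,0,0.7,-0.867,-0.765,-0.001,0,0,0.7,-0.867,-0.765,-0.001,0,0,0.7,-0.867,-0.765,-0.001,0,0,0.7,-0.867,-0.765,-0.001,0,0,0.7,-0.867,-0.765,-0.001,0,0,0.7,-0.867,-0.765,-0.001,0,0,0.7,-0.867,-0.765,-0.001,0,0,0.7], grip=0.7)

```text
t: 1.8
tool_pos: [0.545, -0.0232, 0.3041]
tool_rot: [-2.084, -2.349, 0.0]
contact_force: [-0.1, 1.0, 0.8]
opening: 0.0595
grip_force: 0.0
```

```bash
python3 - <<'E'
from h import *
st(); print(plan([.545,-.0245,.212],.12))
E
```

```text
t 1.8 p [ 0.545  -0.0232  0.3041] az 0.119 z [-0.001  0.001 -1.   ] F [-0.1  1.   0.8] op 0.0595 gf 0.0 q [-0.18 -0.14  1.8   0.    1.48 -0.3 ]
[-0.0023 -0.0002  0.1534 -0.0005 -0.0004 -0.0005]
```

Request:
apply_moves(rows=[-0.001,0,0.08,0,0,0,-0.001,0,0.16,0,0,0,-0.001,0,0.16,0,0,0,-0.001,0,0.16,0,0,0])

```text
t: 2.2
tool_pos: [0.5449, -0.0234, 0.2084]
tool_rot: [-2.083, -2.35, 0.001]
contact_force: [-0.2, 0.6, 1.5]
opening: 0.0598
grip_force: 0.0
```

Request:
apply_moves(rows=[0,0,0,0,0,0,0,0,0,0,0,0,0,0,0,0,0,0,0,0,0,0,0,0,0,0,0,0,0,0,0,0,0,0,0,0], grip=0, grip_force=40)

```text
t: 2.8
tool_pos: [0.546, -0.025, 0.2122]
tool_rot: [2.085, 2.348, -0.001]
contact_force: [-5.8, -0.3, 7.6]
opening: 0.0314
grip_force: 39.2
```

Request:
apply_moves(rows=[0,0,-0.02,0,0,0,0,0,-0.04,0,0,0,0,0,-0.06,0,0,0,0,0,-0.08,0,0,0,0,0,-0.12,0,0,0,0,0,-0.12,0,0,0])

```text
t: 3.4
tool_pos: [0.5476, -0.0249, 0.2858]
tool_rot: [2.081, 2.343, 0.007]
contact_force: [0.3, 0.3, -0.5]
opening: 0.0314
grip_force: 41.6
```

```bash
python3 - <<'E'
from h import *
st(); print(plan([.485,-.237,.28],.12))
E
```

```text
t 3.4 p [ 0.5476 -0.0249  0.2858] az 0.119 z [ 0.009 -0.001 -1.   ] F [ 0.3  0.3 -0.5] op 0.0314 gf 41.6 q [-0.18 -0.12  1.82  0.    1.44 -0.3 ]
[-0.3387 -0.1455  0.0093  0.0055  0.0016 -0.0009]
```

Request:
apply_moves(rows=[-0.08,-0.035,0.009,0,0,0,-0.16,-0.07,0.009,0,0,0,-0.24,-0.105,0.009,0,0,0,-0.32,-0.14,0.009,0,0,0,-0.339,-0.145,0.009,0.005,0,0,-0.339,-0.145,0.009,0.005,0,0,-0.339,-0.145,0.08,0.005,0,0,-0.339,-0.145,0.16,0.005,0,0,-0.339,-0.145,0.24,0.005,0,0,-0.339,-0.145,0.28,0.005,0,0,-0.339,-0.145,0.3,0.005,0,0,-0.339,-0.145,0.3,0.005,0,0])

```text
t: 4.6
tool_pos: [0.4826, -0.2355, 0.0988]
tool_rot: [-2.079, -2.343, 0.009]
contact_force: [-0.6, 0.1, 0.3]
opening: 0.0317
grip_force: 41.6
```

```bash
python3 - <<'E'
from h import *
st(); print(plan([.485,-.237,.081],.12))
p,d=ctrl.get_image("top"); cv2.imwrite("pics/t1.png",p)
E
```

```text
t 4.6 p [ 0.4826 -0.2355  0.0988] az 0.119 z [-0.011  0.001 -1.   ] F [-0.6  0.1  0.3] op 0.0317 gf 41.6 q [-0.59  0.07  1.96 -0.01  1.12 -0.71]
[-0.003   0.004   0.0296 -0.0066 -0.0016 -0.0005]
```

Request:
apply_moves(rows=[0,0,0.014,0,0,0,0,0,0.024,0,0,0,0,0,0.028,0,0,0,0,0,0.028,0,0,0])

```text
t: 5.05
tool_pos: [0.483, -0.2368, 0.0837]
tool_rot: [-2.083, -2.345, 0.009]
contact_force: [-0.5, -0.1, -0.4]
opening: 0.0313
grip_force: 41.6
```

Request:
apply_moves(rows=[0,0,0,0,0,0,0,0,0,0,0,0,0,0,0,0,0,0,0,0,0,0,0,0], grip=0.65)

```text
t: 5.45
tool_pos: [0.4832, -0.2369, 0.0839]
tool_rot: [-2.083, -2.345, 0.009]
contact_force: [-0.9, -0.2, -0.4]
opening: 0.0554
grip_force: 0.0
```

Request:
apply_moves(rows=[0,0,-0.04,0,0,0,0,0,-0.12,0,0,0,0,0,-0.2,0,0,0,0,0,-0.28,0,0,0,0,0,-0.28,0,0,0])

```text
t: 5.95
tool_pos: [0.4876, -0.2387, 0.2611]
tool_rot: [2.079, 2.341, -0.006]
contact_force: [0.7, -0.1, 1.0]
opening: 0.0557
grip_force: 0.0
```

```bash
python3 - <<'E'
from h import *
st(); print(plan([.545,-.0245,.255],1.42))
p,d=ctrl.get_image("top"); q,e=ctrl.get_image("scene")
a=cv2.resize(p[200:340,290:490],(400,280),interpolation=cv2.INTER_CUBIC); b=cv2.resize(q[150:350,150:400],(400,320),interpolation=cv2.INTER_CUBIC)
c=np.zeros((480,800,3),np.uint8); c[:280,:400]=a; z=cv2.resize(q[190:290,265:345],(384,480),interpolation=cv2.INTER_CUBIC); c[:,400:784]=z
c[280:480,:250]=q[150:350,150:400]
cv2.imwrite("pics/v2.png",c)
E
```

```text
t 5.95 p [ 0.4876 -0.2387  0.2611] az 0.119 z [ 0.006 -0.01  -1.   ] F [ 0.7 -0.1  1. ] op 0.0557 gf 0.0 q [-0.59 -0.12  1.85 -0.01  1.4  -0.71]
[ 0.3433  0.1372  0.0073 -0.002   0.0074 -0.8285]
```

View pics/v2.png

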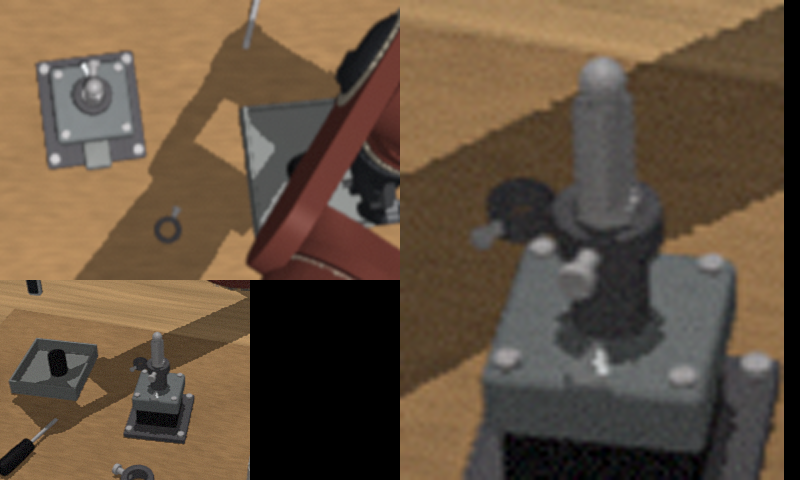

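Request:
apply_moves(rows=[0.343,0.137,0.007,0,0.007,-0.8,0.343,0.137,0.007,0,0.007,-0.8,0.343,0.137,0.007,0,0.007,-0.8,0.343,0.137,0.007,0,0.007,-0.8,0.343,0.137,0.007,0,0.007,-0.8,0.343,0.137,0.007,0,0.007,-0.8,0.343,0.137,0.007,0,0.007,-0.8,0.343,0.137,0.007,0,0.007,-0.8,0.343,0.137,0.007,0,0.007,-0.8,0.343,0.137,0.007,0,0.007,-0.8,0.343,0.137,0.007,0,0.007,-0.8], grip=0.5)

```text
t: 7.15
tool_pos: [0.541, -0.0225, 0.245]
tool_rot: [-0.307, -3.108, -0.008]
contact_force: [-0.1, 0.7, -0.4]
opening: 0.0426
grip_force: 0.0
```

```bash
python3 - <<'E'
from h import *
st(); print(plan([.545,-.0245,.198],1.37))
E
```

```text
t 7.15 p [ 0.541  -0.0225  0.245 ] az 1.374 z [-0.018  0.007 -1.   ] F [-0.1  0.7 -0.4] op 0.0426 gf 0.0 q [-0.18 -0.09  1.86  0.    1.4  -1.55]
[-0.0087 -0.0022  0.0782  0.0022 -0.012   0.0024]
```

Request:
apply_moves(rows=[-0.009,-0.002,0.04,0,-0.012,0,-0.009,-0.002,0.078,0,-0.012,0,-0.009,-0.002,0.078,0,-0.012,0])

```text
t: 7.45
tool_pos: [0.5436, -0.0242, 0.1955]
tool_rot: [-0.308, -3.121, -0.006]
contact_force: [-1.1, -0.5, 0.9]
opening: 0.0429
grip_force: 0.0
```

Request:
apply_moves(rows=[0,0,0,0,0,0,0,0,0,0,0,0,0,0,0,0,0,0,0,0,0,0,0,0,0,0,0,0,0,0], grip=0, grip_force=20)

```text
t: 7.95
tool_pos: [0.5457, -0.0271, 0.2008]
tool_rot: [0.307, 3.123, -0.006]
contact_force: [-1.7, -9.3, -1.7]
opening: 0.016
grip_force: 20.3
```

```bash
python3 - <<'E'
from h import *
st(); print(ctrl.get_obs()["wrist_torque"])
E
```

```text
t 7.95 p [ 0.5457 -0.0271  0.2008] az 1.375 z [ 0.003 -0.004 -1.   ] F [-1.7 -9.3 -1.7] op 0.016 gf 20.3 q [-0.18 -0.05  1.89 -0.    1.3  -1.56]
[-1.76851901  0.45927039  0.02565245]
```

Request:
apply_moves(rows=[0,-0.002,0,0,0,0,0,-0.002,0,0,0,0,0,-0.002,0,0,0,0.06,0,-0.002,0,0,0,0.12,0.001,-0.002,0,0,0,0.18,0.001,-0.002,0,0,0,0.24,0.001,-0.002,0,0,0,0.3,0.001,-0.002,0,0,0,0.36,0.002,-0.002,0,0,0,0.42,0.002,-0.002,0,0,0,0.48,0.002,-0.001,0,0,0,0.54,0.002,-0.001,0,0,0,0.6,0.002,-0.001,0,0,0,0.66,0.002,-0.001,0,0,0,0.72,0.002,-0.001,0,0,0,0.78,0.002,-0.001,0,0,0,0.8,0.002,-0.001,0,0,0,0.8,0.002,-0.001,0,0,0,0.8], grip_force=60)

```text
t: 9.75
tool_pos: [0.5435, -0.0269, 0.2008]
tool_rot: [2.085, 2.349, -0.004]
contact_force: [-6.8, -8.3, 1.4]
opening: 0.0145
grip_force: 59.3
```

```bash
python3 - <<'E'
from h import *
st(); print(ctrl.get_obs()["wrist_torque"])
E
```

```text
t 9.75 p [ 0.5435 -0.0269  0.2008] az 0.119 z [-0.001 -0.003 -1.   ] F [-6.8 -8.3  1.4] op 0.0145 gf 59.3 q [-0.19 -0.05  1.9  -0.    1.3  -0.3 ]
[-1.61245657  1.73634219  0.11896651]
```

Request:
apply_moves(rows=[0,0,0,0,0,0,0,0,0,0,0,0,0,0,0,0,0,0,0,0,-0.05,0,0,0,0,0,-0.12,0,0,0,0,0,-0.2,0,0,0,0,0,-0.25,0,0,0,0,0,-0.25,0,0,0], grip=1, grip_force=20)

```text
t: 10.55
tool_pos: [0.5463, -0.0253, 0.3576]
tool_rot: [2.078, 2.341, 0.018]
contact_force: [-1.0, 0.2, 0.8]
opening: 0.0853
grip_force: 0.0
```

```bash
cat >>h.py <<'E'
AX=np.array([.5455,-.025])
def col(s,az=.12,tilt=.96,side=1,zc=.108,off=.006,ref=None):
    R=toolR(az,tilt,side); C=np.r_[AX+off*np.array([np.cos(az),np.sin(az)]),zc]; P=C-(.054+s)*R[:,2]
    print(side,P.round(3),plan(P,az,tilt,side,ref))
E
python3 - <<'E'
from h import *
st(); col(.13,side=1); col(.13,side=-1)
q,e=ctrl.get_image("scene"); z=cv2.resize(q[190:290,265:345],(480,600),interpolation=cv2.INTER_CUBIC); cv2.imwrite("pics/v3.png",z)
E
```

```text
t 10.55 p [ 0.5463 -0.0253  0.3576] az 0.119 z [ 0.016  0.001 -1.   ] F [-1.   0.2  0.8] op 0.0853 gf 0.0 q [-0.18 -0.17  1.74  0.    1.56 -0.3 ]
1 [ 0.57  -0.174  0.214] [-0.2504  0.0052  0.2404  0.0098  0.6116  0.0043]
-1 [0.533 0.125 0.214] [ 0.2521  0.0046  0.2401  0.0091 -0.6107 -0.0056]
```

View pics/v3.png

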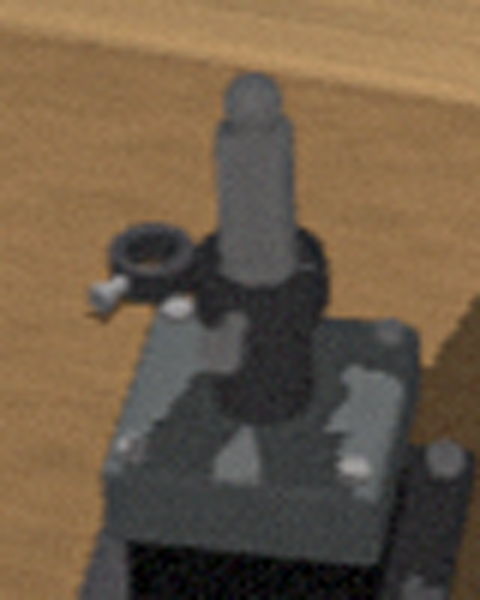

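Request:
apply_moves(rows=[-0.08,0.005,0,0,0.09,0,-0.16,0.005,0,0,0.18,0,-0.24,0.005,0,0,0.27,0,-0.25,0.005,0,0,0.36,0,-0.25,0.005,0,0,0.45,0,-0.25,0.005,0.04,0,0.54,0,-0.25,0.005,0.08,0.01,0.611,0.004,-0.25,0.005,0.12,0.01,0.611,0.004,-0.25,0.005,0.12,0.01,0.611,0.004,-0.25,0.005,0.12,0.01,0.611,0.004,-0.25,0.005,0.12,0.01,0.611,0.004])

```text
t: 11.7
tool_pos: [0.5658, -0.1735, 0.2799]
tool_rot: [-1.529, -1.718, -0.785]
contact_force: [0.1, -0.5, 0.4]
opening: 0.0851
grip_force: 0.0
```

```bash
python3 - <<'E'
from h import *
st(); col(.13,az=-.08,side=1);
E
```

```text
t 11.7 p [ 0.5658 -0.1735  0.2799] az 0.121 z [-0.104  0.812 -0.574] F [ 0.1 -0.5  0.4] op 0.0851 gf 0.0 q [-0.64  0.26  1.57  0.7   1.98 -0.7 ]
1 [ 0.539 -0.176  0.214] [-0.0899 -0.0431  0.065  -0.1081  0.0011  0.0687]
```

Request:
apply_moves(rows=[-0.045,-0.02,0.03,-0.05,0,0.034,-0.09,-0.043,0.065,-0.108,0.001,0.069,-0.09,-0.043,0.065,-0.108,0.001,0.069,-0.09,-0.043,0.065,-0.108,0.001,0.069,-0.09,-0.043,0.065,-0.108,0.001,0.069,-0.09,-0.043,0.065,-0.108,0.001,0.069])

```text
t: 12.3
tool_pos: [0.5406, -0.1767, 0.2144]
tool_rot: [-1.719, -1.588, -0.895]
contact_force: [0.6, 0.1, -0.2]
opening: 0.0854
grip_force: 0.0
```

```bash
python3 - <<'E'
from h import *
st(); col(-.004,az=-.08,side=1);
E
```

```text
t 12.3 p [ 0.5406 -0.1767  0.2144] az -0.079 z [ 0.066  0.816 -0.574] F [ 0.6  0.1 -0.2] op 0.0854 gf 0.0 q [-0.7   0.23  1.73  0.75  1.79 -0.69]
1 [ 0.548 -0.066  0.137] [-2.000e-04 -2.100e-03  2.254e-01  1.000e-04  7.000e-04  8.000e-04]
```

Request:
apply_moves(rows=[0,-0.002,0.06,0,0,0,0,-0.002,0.12,0,0,0,0,-0.002,0.17,0,0,0,0,-0.002,0.2,0,0,0,0,-0.002,0.225,0,0,0,0,-0.002,0.225,0,0,0,0,-0.002,0.225,0,0,0])

```text
t: 13.0
tool_pos: [0.5468, -0.0658, 0.135]
tool_rot: [-1.719, -1.583, -0.894]
contact_force: [0.0, -0.2, 0.7]
opening: 0.085
grip_force: 0.0
```

```bash
python3 - <<'E'
from h import *
st(); col(-.004,az=-.08,side=1);
q,e=ctrl.get_image("scene"); z=cv2.resize(q[170:300,230:370],(646,600),interpolation=cv2.INTER_CUBIC); cv2.imwrite("pics/v4.png",z)
E
```

```text
t 13.0 p [ 0.5468 -0.0658  0.135 ] az -0.081 z [ 0.065  0.818 -0.572] F [ 0.  -0.2  0.7] op 0.085 gf 0.0 q [-0.54  0.25  1.86  0.82  1.59 -0.7 ]
1 [ 0.548 -0.066  0.137] [ 0.002   0.0024 -0.0021 -0.0004 -0.001  -0.0017]
```

View pics/v4.png

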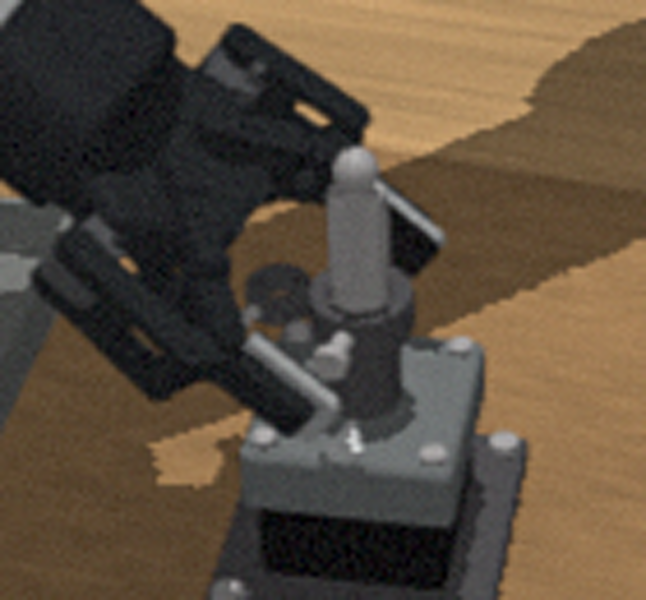

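Request:
apply_moves(rows=[0,0,0,0,0,0,0,0,0,0,0,0,0,0,0,0,0,0,0,0,0,0,0,0,0,0,0,0,0,0], grip=0, grip_force=20)

```text
t: 13.55
tool_pos: [0.5484, -0.0666, 0.1353]
tool_rot: [-1.724, -1.583, -0.899]
contact_force: [7.7, -1.3, -2.3]
opening: 0.047
grip_force: 20.6
```

```bash
python3 - <<'E'
from h import *
st()
q,e=ctrl.get_image("scene"); z=cv2.resize(q[190:300,250:370],(654,600),interpolation=cv2.INTER_CUBIC); cv2.imwrite("pics/v5.png",z)
E
```

```text
t 13.55 p [ 0.5484 -0.0666  0.1353] az -0.086 z [ 0.071  0.816 -0.574] F [ 7.7 -1.3 -2.3] op 0.047 gf 20.6 q [-0.54  0.25  1.86  0.83  1.58 -0.7 ]
```

View pics/v5.png

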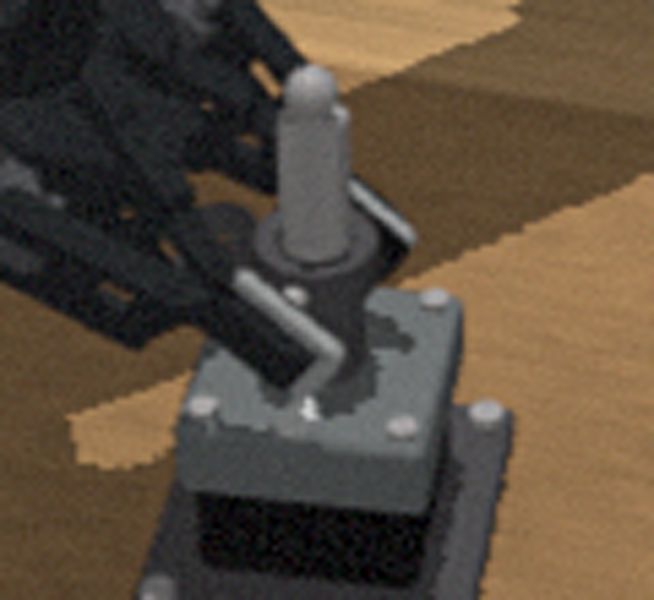

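Request:
apply_moves(rows=[0,0,0,0,0,0,0,0,0,0,0,0,0,0,0,0,0,0,0.006,0.003,-0.004,0,0,0,0.006,0.003,-0.004,0,0,0], grip=0.64)

```text
t: 14.1
tool_pos: [0.5481, -0.0654, 0.139]
tool_rot: [-1.718, -1.582, -0.893]
contact_force: [-0.1, -0.4, 0.4]
opening: 0.0546
grip_force: 0.0
```

Request:
apply_moves(rows=[0,0,0,0,0,0,0,0,0,0,0,0,0,0,0,0,0,0,0,0,0,0,0,0], grip=0, grip_force=20)

```text
t: 14.5
tool_pos: [0.5488, -0.0657, 0.139]
tool_rot: [-1.72, -1.582, -0.896]
contact_force: [5.0, -1.1, 0.5]
opening: 0.0473
grip_force: 20.4
```

```bash
python3 - <<'E'
from h import *
st(); print(ctrl.get_obs()["wrist_torque"])
o=ctrl.get_obs(); P=o["tool_pos"]
# turn about the shaft axis by +0.2 at same height: new TCP
d=P[:2]-AX; 
for a in(.1,.2):
    c,s=np.cos(a),np.sin(a); print(plan(np.r_[AX+[c*d[0]-s*d[1],s*d[0]+c*d[1]],P[2]],-.084+a,.96))
E
```

```text
t 14.5 p [ 0.5488 -0.0657  0.139 ] az -0.083 z [ 0.067  0.817 -0.572] F [ 5.  -1.1  0.5] op 0.0473 gf 20.4 q [-0.54  0.25  1.86  0.83  1.59 -0.69]
[-0.50500289 -0.48119294 -0.63052591]
[ 0.0008  0.0066  0.0012  0.0508 -0.0011 -0.0369]
[ 0.002   0.0131  0.0029  0.103  -0.0012 -0.0734]
```

Request:
apply_moves(rows=[0,0.003,0,0.025,0,-0.018,0.001,0.007,0.001,0.05,0,-0.037,0.001,0.01,0.002,0.077,0,-0.055,0.002,0.013,0.003,0.103,-0.001,-0.073,0.002,0.013,0.003,0.103,-0.001,-0.073,0.006,0.013,0,0.103,-0.001,-0.073,0.011,0.013,-0.004,0.103,-0.001,-0.073,0.017,0.013,-0.008,0.103,-0.001,-0.073,0.023,0.013,-0.012,0.103,-0.001,-0.073,0.029,0.013,-0.016,0.103,-0.001,-0.073,0.036,0.013,-0.021,0.103,-0.001,-0.073,0.036,0.013,-0.021,0.103,-0.001,-0.073,0.036,0.013,-0.021,0.103,-0.001,-0.073])

```text
t: 15.8
tool_pos: [0.5549, -0.0638, 0.1615]
tool_rot: [-1.532, -1.717, -0.792]
contact_force: [3.1, -2.4, -3.5]
opening: 0.0429
grip_force: 22.1
```

```bash
python3 - <<'E'
from h import *
st(); print(ctrl.get_obs()["wrist_torque"])
q,e=ctrl.get_image("scene"); z=cv2.resize(q[190:300,250:370],(654,600),interpolation=cv2.INTER_CUBIC); cv2.imwrite("pics/v6.png",z)
E
```

```text
t 15.8 p [ 0.5549 -0.0638  0.1615] az 0.117 z [-0.099  0.813 -0.573] F [ 3.1 -2.4 -3.5] op 0.0429 gf 22.1 q [-0.5   0.28  1.77  0.74  1.73 -0.75]
[-1.09349758 -0.34048188 -0.27851113]
```

View pics/v6.png

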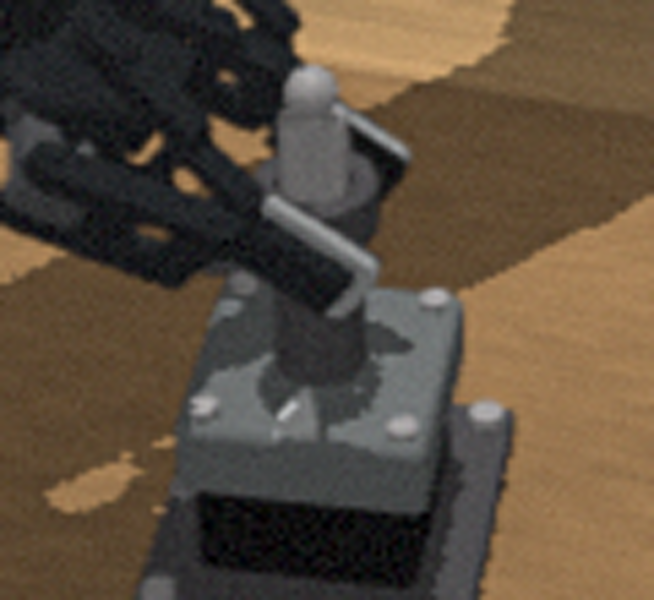

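Request:
apply_moves(rows=[0,0,0,0,0,0,0,0,0,0,0,0,0,0,0,0,0,0,0,0,0,0,0,0,0,0,0,0,0,0,0,0,0,0,0,0,0,0,0,0,0,0,0,0,0,0,0,0], grip_force=30)

```text
t: 16.65
tool_pos: [0.5551, -0.064, 0.1627]
tool_rot: [-1.53, -1.718, -0.792]
contact_force: [-3.9, -4.4, -6.8]
opening: 0.0426
grip_force: 31.9
```

```bash
python3 - <<'E'
from h import *
st(); q,d=ctrl.get_image("scene"); S=cloud("scene",d)
# collar top points
c=S.reshape(-1,3); r=np.hypot(*(c[:,:2]-AX).T); k=(r>.0125)&(r<.0185)&(c[:,2]>.11)&(c[:,2]<.16)&(c[:,1]>-.03); print(k.sum(), np.percentile(c[k,2],[50,80,90,97]))
print(ray("scene",306.5,224,.14))
E
```

```text
t 16.65 p [ 0.5551 -0.064   0.1627] az 0.118 z [-0.1    0.814 -0.572] F [-3.9 -4.4 -6.8] op 0.0426 gf 31.9 q [-0.5   0.28  1.77  0.74  1.73 -0.75]
103 [0.13643479 0.1381739  0.13866942 0.14109195]
[ 0.5539862  -0.02472413  0.14      ]
```

```bash
python3 -c "
from station import ctrl
print(ctrl.finish_job())"
```

```text
the job is handed in; nothing more can be done
None
```

I handed the job in at about 16.7 s of robot time: the cap is in the tray, the flat is turned to the pointer, and the collar is held about 22 mm above the boss facing the pointer. The pinch reads 42.6 mm over head and back, which matches the screw being home on the flat. The hand-in returned no verdict.

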